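Unstack the spice jars onto their coasters

ROBOT

A 7-joint arm with a two-finger parallel gripper is mounted at the origin on the work surface. World frame = base frame: x ahead of the robot, y to its left, z up, the work surface at z = 0. Lengths are in m, angles in rad, forces in N, time in s.
With the tool pointing down it reaches from about 0.4 to 0.875 m from the base axis. Payload 19.3 kg.
Tool frame: the origin (TCP) lies between the finger pads; the fingertips stand 17 mm ahead of it and the grasp point (between the pads) lies 2 mm behind it; z points along the fingers, x is the direction in which the jaws open and shut, and the axes are right-handed (so a half turn about z gives the same grasp; the last joint's range is limited). The gripper opens to 85 mm and grips with 20 to 120 N. Pads are 22 mm wide; open, the fingers measure 114 mm over their backs; the gripper's body (76 mm by 85 mm) begins 54 mm behind the grasp point. The pads swing forward as they close: fully open they stand 13 mm farther back than shut.
Start: joints at [1.179, 0.521, -0.036, 1.599, 0.021, 1.021, -0.113], TCP at [0.198, -0.593, 0.248] pointing down, gripper open.
Joint ranges: [-2.91, 2.91], [-0.3, 2.13], [-1.5, 1.42], [0.17, 2.43], [-1.26, 4.41], [0.16, 1.93], [-2.52, 2.52]. Speed limits (rad/s): [1.89, 1.89, 2.39, 2.39, 3.01, 3.01, 3.01].

INTERFACE

Orientations are given as [roll, pitch, yaw] about the fixed x, y, z axes, in that order (R = Rz(yaw) Ry(pitch) Rx(roll)).
In Python, from workcell import bot gives the robot as it stands. The module is installed in compiled form; this text tells all that it offers.
- The arm moves only by the tool arm_command, never from a script. Its argument "targets" is a list of rows, each a list of 6 numbers: the shift along the tool's x, y, z in mm, then the turn, a rotation vector about the tool's x, y, z in degrees. In form: [[x, y, z, wx, wy, wz], ...]. A call has 1 to 8 rows; each row shifts and turns the pose as measured when the row begins, along the tool's axes as they then stand; what a row does not reach is not made up. A row lasts 1/10 s, in which the tool goes at most 50 mm and 8.59 degrees, less where a joint would pass 70% of its speed; a pose out of reach is approached as far as the arm can. A call is refused whole if a number of a shift passes 50 or a number of a turn 8.59, either way. A call with a gripper value outside its range is refused whole. "grip" is the opening in per cent of the stroke, from 0 (shut) to 100 (fully open), set as the call begins (left out, the last holds). The fingers move at their own pace and stop on an object; "grip_force" is the grip in N (left out, the last holds). Time passes only in rows, so rows that do not move let the fingers close. It gives the time, the measured TCP pose, the force and the opening at its end, in the units of the state.
- bot.observe(): the state, without advancing time (a new reading comes with each control period).
- bot.grab_frame(name): name is "scene" or "top" or "wrist"; returns a dict with "color" (384x512x3 uint8, red, green, blue), "depth" (384x512 float32, m along the optical axis (not along the pixel's ray), 0 where there is no reading), "fov_y" (degrees; the focal length in pixels is half the picture's height over the tangent of half this angle, whatever the lens; pixels are square), "cx", "cy" (the principal point, pixels), "D" ([k1, k2, p1, p2, k3] as OpenCV has them; the pictures are not rectified), "R" (3x3) and "t" (3): a world point X has camera coordinates R X + t; the wrist camera has in their place "hand_eye" (4x4, takes a point from camera to tool coordinates, whose origin is the TCP and whose axes are the tool frame's). Camera axes: x right, y down, z forward; pixel columns grow to the right and rows downward; lengths in m; the calibration is good to about 2 mm. A picture is of the moment at which its call begins: read the wrist's pose just before it.
- bot.job_done(): hands the job in, once; it reports no verdict.
The state is a dict: "clock": time; "qpos": joint angles; "qd": joint speeds; "joint_efforts": joint torques, N m; "position": TCP position; "tool_rot": TCP orientation; "force": force on the tool from outside, world axes, zero at the start; "moment": the same for the moment, N m; "grip_width": finger opening in m.
Only numpy, scipy, OpenCV 4.12 (cv2) and the standard library are available. Lean on these libraries where they do the work, as an engineer would, in place of code of your own. Each camera call takes 0.05 s, during which the arm holds its last target. There are 200 camera calls.

TASK

The four spice jars are piled up two high on the marble. Set them out for cooking: take each upper jar off before you move the one below it, and stand every jar upright in the middle of the coaster whose colour matches the ring round its lid. Set the glass down gently without dropping or tipping any jar, and leave the steel masala dabba and the brass cup where they stand.

Things in the scene. Friction and masses are not known exactly. Their poses are not given: they have to be found in the camera images.
- jar_red_mid (a point): Wide round glass jar, 60 mm in diameter and 64 mm tall, straight sides, flat base, yellow screw-top lid with a red ring round it (seen from above: a yellow disc with an 8 mm wide red edge) and a red band on the glass; about 240 g. The point is on its axis half-way up, 32 mm above its base; z points up out of the lid. At the start it stands on the marble with one of the narrow jars on its lid.
- jar_blue_mid (a point): Wide round glass jar, 60 mm in diameter and 64 mm tall, straight sides, flat base, yellow screw-top lid with a blue ring round it (seen from above: a yellow disc with an 8 mm wide blue edge) and a blue band on the glass; about 240 g. The point is on its axis half-way up, 32 mm above its base; z points up out of the lid. At the start it stands on the marble with one of the narrow jars on its lid.
- jar_green_mid (a point): Narrow round glass jar, 44 mm in diameter and 56 mm tall, straight sides, flat base, yellow screw-top lid with a green ring round it (seen from above: a yellow disc with an 8 mm wide green edge) and a green band on the glass; about 130 g. The point is on its axis half-way up, 28 mm above its base; z points up out of the lid. At the start it stands on the lid of one of the two wide jars (either one); its base is then 64 mm above the marble.
- jar_black_mid (a point): Narrow round glass jar, 44 mm in diameter and 56 mm tall, straight sides, flat base, yellow screw-top lid with a black ring round it (seen from above: a yellow disc with an 8 mm wide black edge) and a black band on the glass; about 130 g. The point is on its axis half-way up, 28 mm above its base; z points up out of the lid. At the start it stands on the lid of one of the two wide jars (either one); its base is then 64 mm above the marble.
- coaster_red_top (a point): Round flat red coaster with a cork centre, 90 mm in diameter, 6 mm thick, fixed to the marble. The point is the centre of its top face; z points up. It is the place of the jar with the red ring.
- coaster_blue_top (a point): Round flat blue coaster with a cork centre, 90 mm in diameter, 6 mm thick, fixed to the marble. The point is the centre of its top face; z points up. It is the place of the jar with the blue ring.
- coaster_green_top (a point): Round flat green coaster with a cork centre, 90 mm in diameter, 6 mm thick, fixed to the marble. The point is the centre of its top face; z points up. It is the place of the jar with the green ring.
- coaster_black_top (a point): Round flat black coaster with a cork centre, 90 mm in diameter, 6 mm thick, fixed to the marble. The point is the centre of its top face; z points up. It is the place of the jar with the black ring.
- dabba: Bystander: shut round steel masala dabba (spice tin), 174 mm in diameter, 71 mm tall with its small knob, loose, about 0.9 kg. Origin at the centre of its underside.
- bell_cup: Bystander: small open brass-coloured bell-shaped cup, 72 mm across the rim, 40 mm across the base, 60 mm tall, loose, about 120 g. Origin at the centre of its underside.

How it is judged:
At the end, for the whole second after the job is handed in: Each of the four jars stands upright (within 0.1 rad), released and at rest, base on the coaster of its own colour, its axis within 12 mm of the coaster's centre; the masala dabba and the brass cup are within 20 mm of where they stood (horizontal distance between jar_red_mid and coaster_red_top below 0.012 m and z of jar_red_mid in the frame of coaster_red_top between 0.026 and 0.038 m and angle between each of jar_red_mid, jar_blue_mid, jar_green_mid, jar_black_mid's own z axis and vertical below 0.1 rad and linear speed of each of jar_red, jar_blue, jar_green, jar_black below 0.02 m/s and contact force between the fingers and jar_red below 0.1 N and horizontal distance between jar_blue_mid and coaster_blue_top below 0.012 m and z of jar_blue_mid in the frame of coaster_blue_top between 0.026 and 0.038 m and contact force between the fingers and jar_blue below 0.1 N and horizontal distance between jar_green_mid and coaster_green_top below 0.012 m and z of jar_green_mid in the frame of coaster_green_top between 0.022 and 0.034 m and contact force between the fingers and jar_green below 0.1 N and horizontal distance between jar_black_mid and coaster_black_top below 0.012 m and z of jar_black_mid in the frame of coaster_black_top between 0.022 and 0.034 m and contact force between the fingers and jar_black below 0.1 N and distance of each of dabba, bell_cup from where it was at the start of the episode below 0.02 m); the robot touches nothing.
It fails at once if a jar is tipped over (more than 35 degrees) (angle between any of jar_red_mid, jar_blue_mid, jar_green_mid, jar_black_mid's own z axis and vertical above 0.6 rad).
It fails at once if a jar is dropped (let go and falling faster than 0.5 m/s, a fall of over 12 mm) ((contact force between the fingers and jar_red below 0.01 N and linear speed of jar_red above 0.5 m/s) or (contact force between the fingers and jar_blue below 0.01 N and linear speed of jar_blue above 0.5 m/s) or (contact force between the fingers and jar_green below 0.01 N and linear speed of jar_green above 0.5 m/s) or (contact force between the fingers and jar_black below 0.01 N and linear speed of jar_black above 0.5 m/s)).
It fails at once if a wide jar is moved away (over 25 mm) with a narrow jar still on its lid ((distance of jar_red_mid from where it was at the start of the episode above 0.025 m and horizontal distance between jar_red_mid and jar_green_mid below 0.025 m and distance between jar_red_mid and jar_green_mid below 0.068 m) or (distance of jar_red_mid from where it was at the start of the episode above 0.025 m and horizontal distance between jar_red_mid and jar_black_mid below 0.025 m and distance between jar_red_mid and jar_black_mid below 0.068 m) or (distance of jar_blue_mid from where it was at the start of the episode above 0.025 m and horizontal distance between jar_blue_mid and jar_green_mid below 0.025 m and distance between jar_blue_mid and jar_green_mid below 0.068 m) or (distance of jar_blue_mid from where it was at the start of the episode above 0.025 m and horizontal distance between jar_blue_mid and jar_black_mid below 0.025 m and distance between jar_blue_mid and jar_black_mid below 0.068 m)).
It fails at once if the masala dabba or the brass cup is shifted by more than 20 mm (distance of any of dabba, bell_cup from where it was at the start of the episode above 0.02 m).
It also fails if it takes over 117 s, if anything falls off the work surface, if the arm or the gripper's body presses on something with over 40 N, if the wrist force passes 120 N, or if a joint passes its speed limit or range.

## Working session

There is one attempt and no reset: what is moved stays moved. The work goes in short steps, Python scripts to look and compute and a tool call to move; the robot and the scene stay as the last step left them, time stands still between calls to the robot, and variables do not carry over. Pictures are saved under pics/ and viewed, about 12 in all and at most 16, crops included, and the job is handed in when it is done.

Besides the shell and the picture viewer there is one more tool, called after "Emit:" as name([rows], argument=value, ...), one row to a line, values as JSON. arm_command: Moves the arm, as the interface text tells. Its arguments: {"type":"object","properties":{"targets":{"type":"array"},"grip":{"type":"number"},"grip_force":{"type":"number"}},"required":["targets"]}

```bash
mkdir -p pics; cat > h.py <<'E'
import numpy as np, cv2
from workcell import bot
def K(f):
    F=f["color"].shape[0]/2/np.tan(np.radians(f["fov_y"])/2)
    return np.array([[F,0,f["cx"]],[0,F,f["cy"]],[0,0,1.]])
def ray(f,uv,RT=None):
    n=cv2.undistortPoints(np.array(uv,float).reshape(-1,1,2),K(f),np.array(f["D"],float)).reshape(-1,2)
    d=np.c_[n,np.ones(len(n))]
    R,t=np.array(f["R"]),np.array(f["t"])
    return -R.T@t, d@R
def onplane(f,uv,z):
    o,d=ray(f,uv); return o+d*((z-o[2])/d[:,2])[:,None]
def cloud(f):
    h,w=f["depth"].shape; v,u=np.mgrid[:h,:w]
    n=cv2.undistortPoints(np.c_[u.ravel(),v.ravel()].astype(float).reshape(-1,1,2),K(f),np.array(f["D"],float)).reshape(-1,2)
    p=np.c_[n,np.ones(len(n))]*f["depth"].reshape(-1,1)
    return ((p-np.array(f["t"]))@np.array(f["R"])).reshape(h,w,3)
def save(f,n): cv2.imwrite("pics/"+n,f["color"][:,:,::-1])
E
python3 - <<'E'
from h import *
print(bot.observe())
for n in ("top","scene"):
    f=bot.grab_frame(n); save(f,n+"0.png"); np.save(n+"0.npy",f,allow_pickle=True)
    print(n,f["fov_y"],f["cx"],f["cy"],f["D"],f["R"],f["t"])
E
```

```text
{'clock': 0.0, 'qpos': array([ 1.17880246,  0.5220374 , -0.0362968 ,  1.5999707 ,  0.02116874,
        1.02111464, -0.11280011]), 'qd': array([ 3.07527197e-04,  5.71841640e-04,  6.19408046e-06,  7.56430257e-04,
       -2.36531148e-04, -1.44446042e-03, -3.37522356e-04]), 'joint_efforts': array([-3.97163903e-04, -9.27116776e+01,  1.97961174e+00, -3.69925368e+01,
        1.77541684e-02,  8.30771634e-03, -3.55557188e-05]), 'position': array([ 0.19752861, -0.59264015,  0.24772485]), 'tool_rot': array([ 3.14152239e+00,  1.14412477e-03, -1.24905613e+00]), 'force': array([-0.25958342,  1.0046145 , -0.56651021]), 'moment': array([-0.02668331, -0.0378466 , -0.03200848]), 'grip_width': 0.08538355110237283}
top 43.01487053121018 255.20228458350442 186.04570638619973 [-0.17840234  0.          0.          0.          0.        ] [[-0.02069403 -0.99976988 -0.00565149]
 [-0.99756664  0.02102419 -0.066474  ]
 [ 0.06657752  0.00426212 -0.99777215]] [0.00149672 0.56067704 1.375737  ]
scene 56.857532959024034 255.88458685194203 185.8445864545783 [-0.07197116  0.          0.          0.          0.        ] [[-0.24899057  0.96849997  0.00339187]
 [ 0.78524571  0.20392546 -0.58463971]
 [-0.56691523 -0.14290632 -0.81128596]] [ 0.12363787 -0.3973135   1.34793841]
```

View pics/top0.png

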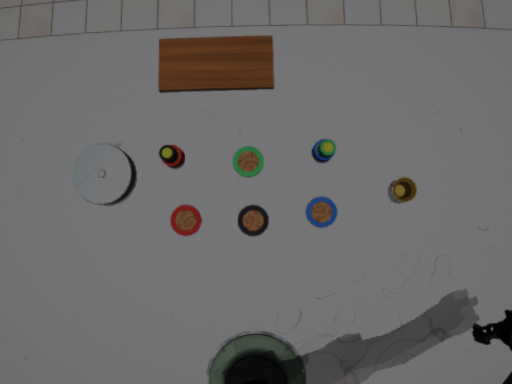

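View pics/scene0.png

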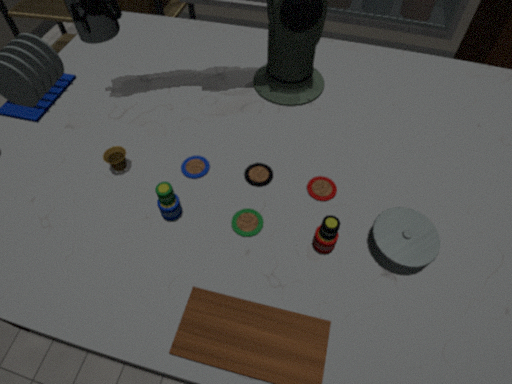

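The top view shows the coasters: red (186,220), black (253,220), blue (321,212), green (248,161). The piles are black-on-red near (167,153) and green-on-blue near (327,148). The dabba is at (103,174) and the cup at (402,190). The scene view agrees.

```bash
cat >> h.py <<'E'
def blob(f,uv,r,lo,hi,z,hull=True):
    """hsv mask near uv -> hull -> projected to plane z: area centroid, equivalent diameter"""
    hsv=cv2.cvtColor(f["color"],cv2.COLOR_RGB2HSV); m=cv2.inRange(hsv,np.array(lo),np.array(hi))
    if lo[0]<0: m=cv2.inRange(hsv,np.array((0,)+lo[1:]),np.array(hi))|cv2.inRange(hsv,np.array((180+lo[0],)+lo[1:]),np.array((180,)+hi[1:]))
    k=np.zeros_like(m); cv2.circle(k,tuple(uv),r,255,-1); m&=k
    n,l,s,c=cv2.connectedComponentsWithStats(m,connectivity=8)
    if n<2: return None
    i=1+np.argmax(s[1:,4]); m=np.uint8(l==i)
    h=cv2.convexHull(max(cv2.findContours(m,cv2.RETR_EXTERNAL,cv2.CHAIN_APPROX_NONE)[0],key=cv2.contourArea))
    g=np.zeros_like(m); cv2.fillConvexPoly(g,h,1)
    v,u=np.nonzero(g); P=onplane(f,np.c_[u,v],z)
    c=P.mean(0); s=P[:,:2]-c[:2]; ev=np.sqrt(np.linalg.eigvalsh(s.T@s/len(s)))*4000
    return c.round(4),ev.round(1),len(u)
COL=dict(red=((-10,110,50),(10,255,255)),blue=((100,110,50),(130,255,255)),green=((50,100,50),(90,255,255)),black=((0,0,0),(180,255,50)),yellow=((22,110,60),(40,255,255)))
E
python3 - <<'E'
from h import *
for n,pos in (("top",dict(red=(186,220),black=(253,220),blue=(321,212),green=(248,161))),("scene",dict(red=(322,188),black=(259,174),blue=(195,167),green=(247,222)))):
    f=np.load(n+"0.npy",allow_pickle=True).item()
    for c,p in pos.items(): print(n,c,blob(f,p,20,*COL[c],0.006))
f=np.load("top0.npy",allow_pickle=True).item()
print("lids top",blob(f,(167,153),10,*COL["yellow"],.12),blob(f,(327,148),10,*COL["yellow"],.12))
g=np.load("scene0.npy",allow_pickle=True).item()
print("lids scene",blob(g,(330,223),10,*COL["yellow"],.12),blob(g,(165,188),10,*COL["yellow"],.12))
for nm,f,pts in(("top",f,[(167,153),(327,148),(248,161),(103,174),(402,190),(253,220)]),("scene",g,[(330,223),(165,188),(247,222),(406,235)])):
    C=cloud(f)
    for u,v in pts: print(nm,u,v,C[v,u].round(3))
big=cv2.resize(f["color"][:, :],None,fx=1,fy=1)
a=cv2.resize(np.load("top0.npy",allow_pickle=True).item()["color"][130:180,150:195],None,fx=8,fy=8,interpolation=0)
b=cv2.resize(np.load("top0.npy",allow_pickle=True).item()["color"][130:180,305:350],None,fx=8,fy=8,interpolation=0)
cv2.imwrite("pics/crop.png",np.hstack([a,b])[:,:,::-1])
E
```

```text
top red (array([0.4677, 0.1933, 0.006 ]), array([88.9, 90.4]), 750)
top black (array([ 0.4634, -0.0006,  0.006 ]), array([87.5, 88.5]), 735)
top blue (array([ 0.4829, -0.1987,  0.006 ]), array([89. , 90.3]), 753)
top green (array([0.6339, 0.01  , 0.006 ]), array([88.3, 88.8]), 727)
scene red (array([0.4694, 0.1936, 0.006 ]), array([88.1, 90.1]), 575)
scene black (array([ 0.4663, -0.    ,  0.006 ]), array([86.7, 90.7]), 529)
scene blue (array([ 0.4859, -0.1983,  0.006 ]), array([87.4, 90.4]), 502)
scene green (array([0.6358, 0.0102, 0.006 ]), array([87., 88.]), 682)
lids top (array([0.6492, 0.2258, 0.12  ]), array([28.4, 29. ]), 88) (array([ 0.6551, -0.2065,  0.12  ]), array([26.9, 27.9]), 81)
lids scene (array([0.6488, 0.2252, 0.12  ]), array([28.8, 31.4]), 106) (array([ 0.6554, -0.2061,  0.12  ]), array([29. , 29.5]), 82)
top 167 153 [0.648 0.224 0.121]
top 327 148 [ 0.651 -0.204  0.124]
top 248 161 [0.635 0.009 0.003]
top 103 174 [0.6   0.417 0.07 ]
top 402 190 [ 0.541 -0.439  0.011]
top 253 220 [ 0.464 -0.002  0.004]
scene 330 223 [0.65  0.223 0.118]
scene 165 188 [ 0.653 -0.202  0.118]
scene 247 222 [0.636 0.01  0.007]
scene 406 235 [0.609 0.421 0.073]
```

View pics/crop.png

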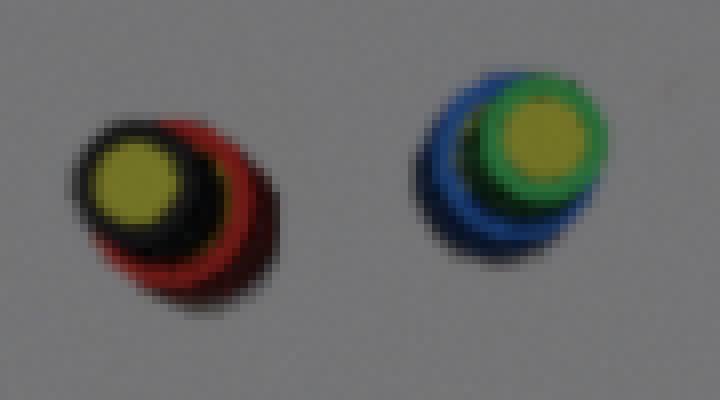

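The crop confirms black-on-red on the left and green-on-blue on the right. Both views agree to about 3 mm, and the sizes and heights match. Next I'll write a planning helper and move above the green jar.

```bash
cat > plan.py <<'E'
import sys; from h import *
from scipy.spatial.transform import Rotation as Ro
def plan(x,y,z,yaw=0.,step=25):
    s=bot.observe(); p=np.array(s["position"]); R=Ro.from_euler("xyz",s["tool_rot"]); G=Ro.from_euler("xyz",[np.pi,0,yaw])
    d=np.array([x,y,z])-p; w=(R.inv()*G).as_rotvec(degrees=True)
    n=int(max(1,np.ceil(np.linalg.norm(d)*1000/step),np.ceil(np.linalg.norm(w)/8)))
    print("t",s["clock"].__round__(2),"p",p.round(4),"rpy",np.round(s["tool_rot"],3),"d_mm",(d*1000).round(1),"rows",n)
    out=[]
    for i in range(n):
        a=R.inv().apply(d*1000/n); out.append([*a.round(1).tolist(),*(w/n).round(2).tolist()]); R=R*Ro.from_rotvec(w/n,degrees=True)
    print(out if n<1 else "\n".join(map(str,out)))
plan(*map(float,sys.argv[1:]))
E
python3 plan.py .654 -.206 .248 0 40
```

```text
t 0.1 p [ 0.1975 -0.5927  0.2478] rpy [ 3.141e+00  1.000e-03 -1.249e+00] d_mm [4.565e+02 3.867e+02 2.000e-01] rows 15
[-14.8, -37.0, -0.0, -0.0, 0.0, -4.77]
[-11.7, -38.1, -0.0, -0.0, 0.0, -4.77]
[-8.5, -39.0, -0.0, -0.0, 0.0, -4.77]
[-5.2, -39.5, -0.0, -0.0, 0.0, -4.77]
[-1.9, -39.8, -0.0, -0.0, 0.0, -4.77]
[1.4, -39.9, -0.0, -0.0, 0.0, -4.77]
[4.7, -39.6, -0.0, -0.0, 0.0, -4.77]
[8.0, -39.1, -0.0, -0.0, 0.0, -4.77]
[11.2, -38.3, -0.0, -0.0, 0.0, -4.77]
[14.4, -37.2, -0.0, -0.0, 0.0, -4.77]
[17.4, -35.9, -0.0, -0.0, 0.0, -4.77]
[20.3, -34.3, -0.0, -0.0, 0.0, -4.77]
[23.1, -32.5, -0.0, -0.0, 0.0, -4.77]
[25.7, -30.5, -0.0, -0.0, 0.0, -4.77]
[28.2, -28.2, -0.0, -0.0, 0.0, -4.77]
```

Emit:
arm_command([
  [-15,-37,0,0,0,-4.8],
  [-12,-38,0,0,0,-4.8],
  [-8,-39,0,0,0,-4.8],
  [-5,-40,0,0,0,-4.8],
  [-2,-40,0,0,0,-4.8],
  [1,-40,0,0,0,-4.8],
  [5,-40,0,0,0,-4.8],
  [8,-39,0,0,0,-4.8],
], grip=100)

```text
clock: 0.9
position: [0.4425, -0.3792, 0.245]
tool_rot: [3.141, 0.005, -0.564]
force: [-0.1, -1.4, 0.1]
grip_width: 0.0854
```

Emit:
arm_command([
  [11,-38,0,0,0,-4.8],
  [14,-37,0,0,0,-4.8],
  [17,-36,0,0,0,-4.8],
  [20,-34,0,0,0,-4.8],
  [23,-32,0,0,0,-4.8],
  [26,-30,0,0,0,-4.8],
  [28,-28,0,0,0,-4.8],
  [0,0,0,0,0,0],
])

```text
clock: 1.7
position: [0.6574, -0.179, 0.2416]
tool_rot: [-3.135, 0.007, 0.056]
force: [0.2, 0.2, -1.0]
grip_width: 0.0856
```

```bash
python3 plan.py .654 -.206 .248 0 40
```

```text
t 1.7 p [ 0.6574 -0.179   0.2416] rpy [-3.135  0.007  0.056] d_mm [ -3.4 -27.    6.4] rows 1
[-4.9, 26.7, -6.5, -0.36, 0.44, 3.19]
```

Emit:
arm_command([
  [-2,13,-3,0,0,1.6],
  [-2,12,-3,-0.3,0.4,1.6],
  [0,0,0,0,0,0],
])

```text
clock: 2.0
position: [0.6534, -0.2074, 0.2469]
tool_rot: [3.141, 0.002, -0.007]
force: [-0.3, 0.1, 0.1]
grip_width: 0.0854
```

```bash
cat >> h.py <<'E'
from scipy.spatial.transform import Rotation as Ro
def wrist():
    s=bot.observe(); f=bot.grab_frame("wrist"); H=np.array(f["hand_eye"]); R=Ro.from_euler("xyz",s["tool_rot"]).as_matrix()
    Rw=R@H[:3,:3]; tw=R@H[:3,3]+np.array(s["position"]); f["R"]=Rw.T; f["t"]=-Rw.T@tw; return f
E
python3 plan.py .654 -.206 .248 0 40
python3 - <<'E'
from h import *
f=wrist(); save(f,"w1.png"); np.save("w1.npy",f,allow_pickle=True)
print(f["hand_eye"],f["fov_y"])
print(cv2.projectPoints(np.array([[.6552,-.2063,.12],[.6552,-.2063,0.]]),cv2.Rodrigues(f["R"])[0],f["t"],K(f),np.array(f["D"],float))[0])
E
```

```text
t 2.0 p [ 0.6534 -0.2074  0.2469] rpy [ 3.141e+00  2.000e-03 -7.000e-03] d_mm [0.6 1.4 1.1] rows 1
[0.6, -1.4, -1.1, 0.01, 0.13, -0.4]
[[ 9.99999979e-01 -1.21657596e-04 -1.66634828e-04 -8.58078803e-04]
 [ 1.61352056e-04  9.64483754e-01  2.64142127e-01 -6.64265723e-02]
 [ 1.28581689e-04 -2.64142148e-01  9.64483753e-01 -1.25115675e-01]
 [ 0.00000000e+00  0.00000000e+00  0.00000000e+00  1.00000000e+00]] 68.49666402249508
[[[255.85713765 188.13119097]]

 [[255.08551673 165.56523022]]]
```

View pics/w1.png

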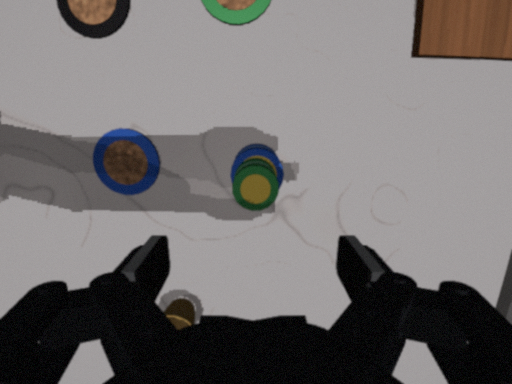

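The wrist view shows the green lid at (256,188), exactly where predicted, with the blue jar under it and the blue coaster at (127,161). I'll refine these positions from this view.

```bash
python3 - <<'E'
from h import *
f=np.load("w1.npy",allow_pickle=True).item()
print("lid",blob(f,(256,188),16,*COL["yellow"],.12))
print("lid ring",blob(f,(256,186),26,(45,100,20),(95,255,255),.12))
print("blue coaster",blob(f,(127,161),40,(100,110,20),(130,255,255),.006))
E
python3 plan.py .6545 -.206 .095 0 25
```

```text
lid (array([ 0.6547, -0.2067,  0.12  ]), array([28.7, 29. ]), 741)
lid ring (array([ 0.6544, -0.2031,  0.12  ]), array([42.5, 47.6]), 1821)
blue coaster (array([ 0.4842, -0.1982,  0.006 ]), array([88.1, 90. ]), 3443)
t 2.05 p [ 0.6535 -0.2067  0.2468] rpy [-3.141e+00  3.000e-03 -6.000e-03] d_mm [   1.     0.7 -151.8] rows 7
[0.2, -0.1, 21.7, -0.0, 0.02, -0.05]
[0.2, -0.1, 21.7, -0.0, 0.02, -0.05]
[0.2, -0.1, 21.7, -0.0, 0.02, -0.05]
[0.2, -0.1, 21.7, -0.0, 0.02, -0.05]
[0.2, -0.1, 21.7, -0.0, 0.02, -0.05]
[0.2, -0.1, 21.7, -0.0, 0.02, -0.05]
[0.2, -0.1, 21.7, -0.0, 0.02, -0.05]
```

Emit:
arm_command([
  [1,0,22,0,0,-0.3],
  [0,0,25,0,0,0],
  [0,0,25,0,0,0],
  [0,0,25,0,0,0],
  [0,0,20,0,0,0],
  [0,0,14,0,0,0],
  [0,0,8,0,0,0],
  [0,0,0,0,0,0],
])

```text
clock: 2.85
position: [0.652, -0.213, 0.1058]
tool_rot: [3.139, -0.001, -0.01]
force: [0.6, 0.9, 1.0]
grip_width: 0.0853
```

```bash
python3 plan.py .6547 -.2067 .094 0 25
```

```text
t 2.85 p [ 0.652  -0.213   0.1058] rpy [ 3.139e+00 -1.000e-03 -1.000e-02] d_mm [  2.7   6.3 -11.8] rows 1
[2.7, -6.3, 11.8, 0.13, -0.06, -0.57]
```

Emit:
arm_command([
  [2.5,-6,6,0,0,-0.5],
  [0,0,5,0,0,0],
  [0,0,0,0,0,0],
])

```text
clock: 3.15
position: [0.6558, -0.2068, 0.0961]
tool_rot: [3.139, -0.004, -0.001]
force: [-0.3, -0.3, 0.3]
grip_width: 0.0853
```

```bash
python3 plan.py .6547 -.2067 .094 0 25
```

```text
t 3.15 p [ 0.6558 -0.2068  0.0961] rpy [ 3.139e+00 -4.000e-03 -1.000e-03] d_mm [-1.1  0.1 -2.1] rows 1
[-1.1, -0.1, 2.1, 0.17, -0.22, -0.04]
```

Now I'll close on the narrow jar.

Emit:
arm_command([
  [-1,0,2,0,-0.2,0],
  [0,0,0,0,0,0],
  [0,0,0,0,0,0],
  [0,0,0,0,0,0],
  [0,0,0,0,0,0],
  [0,0,0,0,0,0],
  [0,0,0,0,0,0],
  [0,0,0,0,0,0],
], grip=30, grip_force=35)

```text
clock: 3.95
position: [0.6551, -0.207, 0.095]
tool_rot: [3.138, -0.001, -0.001]
force: [-0.0, 0.6, -0.7]
grip_width: 0.043
```

Emit:
arm_command([
  [0,0,0,0,0,0],
  [0,0,0,0,0,0],
  [0,0,-5,0,0,0],
  [0,0,-10,0,0,0],
])

```text
clock: 4.35
position: [0.6544, -0.2067, 0.1095]
tool_rot: [3.139, 0.001, -0.001]
force: [-0.8, 1.3, -0.8]
grip_width: 0.0432
```

```bash
python3 plan.py .6339 0.01 .16 0 25
```

```text
t 4.35 p [ 0.6544 -0.2067  0.1095] rpy [ 3.139e+00  1.000e-03 -1.000e-03] d_mm [-20.5 216.7  50.5] rows 9
[-2.3, -24.1, -5.7, 0.02, 0.01, -0.0]
[-2.3, -24.1, -5.7, 0.02, 0.01, -0.0]
[-2.3, -24.1, -5.7, 0.02, 0.01, -0.0]
[-2.3, -24.1, -5.6, 0.02, 0.01, -0.0]
[-2.3, -24.1, -5.6, 0.02, 0.01, -0.0]
[-2.3, -24.1, -5.6, 0.02, 0.01, -0.0]
[-2.3, -24.1, -5.6, 0.02, 0.01, -0.0]
[-2.3, -24.1, -5.6, 0.02, 0.01, -0.0]
[-2.3, -24.1, -5.6, 0.02, 0.01, -0.0]
```

Emit:
arm_command([
  [0,0,-20,0,0,0],
  [0,-8,-20,0,0,0],
  [-2,-20,-12,0,0,0],
  [-3,-28,0,0,0,0],
  [-3,-30,0,0,0,0],
  [-3,-30,0,0,0,0],
  [-3,-28,0,0,0,0],
  [-2,-22,0,0,0,0],
])

```text
clock: 5.15
position: [0.6376, -0.0325, 0.1694]
tool_rot: [3.138, -0.004, -0.004]
force: [0.3, 0.1, 0.2]
grip_width: 0.0431
```

Emit:
arm_command([
  [-2,-20,0,0,0,0],
  [-2,-14,0,0,0,0],
  [0,-8,0,0,0,0],
  [0,0,0,0,0,0],
])

```text
clock: 5.55
position: [0.632, 0.0188, 0.1711]
tool_rot: [3.14, -0.005, 0.003]
force: [-1.2, -0.7, -0.5]
grip_width: 0.043
```

```bash
python3 plan.py .6348 0.0101 .06 0 25; python3 -c "
from h import *
f=wrist();print(blob(f,(256,160),120,(50,100,20),(90,255,255),.006)); save(f,'w2.png')"
```

```text
t 5.55 p [0.632  0.0188 0.1711] rpy [ 3.14e+00 -5.00e-03  3.00e-03] d_mm [   2.8   -8.7 -111.1] rows 5
[0.4, 1.7, 22.2, 0.02, -0.06, 0.04]
[0.5, 1.7, 22.2, 0.02, -0.06, 0.04]
[0.5, 1.7, 22.2, 0.02, -0.06, 0.04]
[0.5, 1.7, 22.2, 0.02, -0.06, 0.04]
[0.5, 1.7, 22.2, 0.02, -0.06, 0.04]
(array([ 0.6336, -0.0244,  0.006 ]), array([113.4, 162.7]), 10807)
```

Emit:
arm_command([
  [2,5,12,0,-0.3,0.2],
  [1,4,22,0,0,0],
  [0,0,25,0,0,0],
  [0,0,22,0,0,0],
  [0,0,16,0,0,0],
  [0,0,8,0,0,0],
  [0,0,0,0,0,0],
])

```text
clock: 6.3
position: [0.6358, -0.0021, 0.0579]
tool_rot: [3.136, 0.002, -0.012]
force: [-0.6, 0.1, -1.1]
grip_width: 0.0432
```

```bash
python3 plan.py .6348 0.0101 .045 0 25
```

```text
t 6.3 p [ 0.6358 -0.0021  0.0579] rpy [ 3.136e+00  2.000e-03 -1.200e-02] d_mm [ -1.   12.2 -12.9] rows 1
[-1.2, -12.2, 12.9, 0.34, 0.13, -0.68]
```

Emit:
arm_command([
  [-1,-7,6,0.2,0,-0.5],
  [0,-5,4,0.2,0,-0.2],
  [0,0,0,0,0,0],
  [0,0,0,0,0,0],
])

```text
clock: 6.7
position: [0.6361, 0.0112, 0.0491]
tool_rot: [-3.14, -0.001, 0.001]
force: [-0.4, 0.4, -1.1]
grip_width: 0.0433
```

```bash
python3 plan.py .6348 0.0101 .037 0 25
```

```text
t 6.7 p [0.6361 0.0112 0.0491] rpy [-3.14e+00 -1.00e-03  1.00e-03] d_mm [ -1.3  -1.1 -12.1] rows 1
[-1.3, 1.1, 12.1, -0.11, -0.03, 0.08]
```

Emit:
arm_command([
  [-1,1,3,0,0,0],
  [0,0,3,0,0,0],
  [0,0,2,0,0,0],
  [0,0,2,0,0,0],
  [0,0,1,0,0,0],
  [0,0,0,0,0,0],
])

```text
clock: 7.3
position: [0.6356, 0.0098, 0.0381]
tool_rot: [-3.14, -0.002, 0.001]
force: [0.8, -0.2, -1.3]
grip_width: 0.0434
```

```bash
python3 plan.py .6348 0.0101 .037 0 25
```

```text
t 7.3 p [0.6356 0.0098 0.0381] rpy [-3.14e+00 -2.00e-03  1.00e-03] d_mm [-0.8  0.3 -1.1] rows 1
[-0.8, -0.3, 1.1, -0.09, -0.12, 0.07]
```

Emit:
arm_command([
  [0,0,1,0,0,0],
  [0,0,1,0,0,0],
  [0,0,0.5,0,0,0],
  [0,0,0,0,0,0],
])

```text
clock: 7.7
position: [0.6357, 0.0098, 0.0372]
tool_rot: [-3.141, -0.003, 0.001]
force: [-0.4, 0.8, -1.9]
grip_width: 0.0431
```

Emit:
arm_command([
  [0,0,1.5,0,0,0],
  [0,0,0,0,0,0],
])

```text
clock: 7.9
position: [0.6361, 0.0101, 0.0372]
tool_rot: [-3.141, -0.003, 0.001]
force: [-0.3, 0.5, -2.3]
grip_width: 0.0434
```

Emit:
arm_command([
  [0,0,0,0,0,0],
  [0,0,0,0,0,0],
  [0,0,0,0,0,0],
  [0,0,0,0,0,0],
  [0,0,0,0,0,0],
  [0,0,-5,0,0,0],
  [0,0,-20,0,0,0],
  [0,0,-20,0,0,0],
], grip=100)

```text
clock: 8.7
position: [0.6346, 0.0101, 0.081]
tool_rot: [-3.141, 0.001, 0.001]
force: [0.1, -0.2, 0.2]
grip_width: 0.0857
```

Emit:
arm_command([
  [0,0,-25,0,0,0],
  [0,0,-35,0,0,0],
  [0,0,-40,0,0,0],
  [0,0,-20,0,0,0],
  [0,0,0,0,0,0],
])

```text
clock: 9.2
position: [0.6349, 0.0102, 0.2097]
tool_rot: [-3.14, -0.002, 0.002]
force: [-0.0, 1.3, -0.1]
grip_width: 0.0855
```

```bash
python3 plan.py .649 .2255 .20 0 35; python3 -c "
from h import *
f=wrist();save(f,'w3.png')
print(cv2.projectPoints(np.array([[.635,.010,.062],[.649,.2255,.12]]),cv2.Rodrigues(f['R'])[0],f['t'],K(f),np.array(f['D'],float))[0])
"
```

```text
t 9.2 p [0.6349 0.0102 0.2097] rpy [-3.14e+00 -2.00e-03  2.00e-03] d_mm [ 14.1 215.3  -9.7] rows 7
[2.1, -30.7, 1.4, -0.01, -0.02, 0.01]
[2.1, -30.7, 1.4, -0.01, -0.02, 0.01]
[2.0, -30.7, 1.4, -0.01, -0.02, 0.01]
[2.0, -30.7, 1.4, -0.01, -0.02, 0.01]
[2.0, -30.7, 1.4, -0.01, -0.02, 0.01]
[2.0, -30.7, 1.4, -0.01, -0.02, 0.01]
[2.0, -30.8, 1.4, -0.01, -0.02, 0.01]
[[[ 253.29296261  184.4490846 ]]

 [[ 276.09407237 -118.57508125]]]
```

View pics/w3.png

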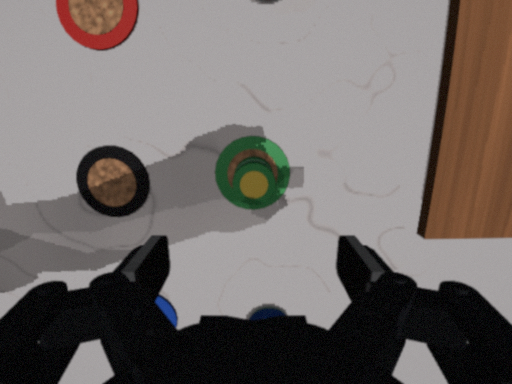

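The green jar stands upright on the green coaster with its lid at (254,185), as predicted. Next is the black jar.

Emit:
arm_command([
  [2,-20,0,0,0,0],
  [2,-30,0,0,0,0],
  [2,-35,0,0,0,0],
  [2,-35,0,0,0,0],
  [2,-32,0,0,0,0],
  [2,-26,0,0,0,0],
  [1,-16,0,0,0,0],
  [0,-8,0,0,0,0],
])

```text
clock: 10.05
position: [0.6448, 0.2154, 0.199]
tool_rot: [3.138, 0.01, -0.003]
force: [-0.0, 0.7, 0.0]
grip_width: 0.0853
```

Emit:
arm_command([
  [0,0,0,0,0,0],
  [0,0,0,0,0,0],
])

```text
clock: 10.25
position: [0.6445, 0.2147, 0.198]
tool_rot: [3.137, 0.011, -0.002]
force: [-0.2, -0.5, -1.0]
grip_width: 0.0856
```

```bash
python3 plan.py .649 .2255 .12 0 30; python3 -c "
from h import *
f=wrist()
q=cv2.projectPoints(np.array([[.649,.2255,.12],[.4686,.1934,.006]]),cv2.Rodrigues(f['R'])[0],f['t'],K(f),np.array(f['D'],float))[0].reshape(-1,2).astype(int)
print(q,blob(f,q[0].tolist(),22,(22,110,30),(40,255,255),.12),blob(f,q[1].tolist(),45,(-10,110,20),(10,255,255),.006));save(f,'w4.png')
"
```

```text
t 10.25 p [0.6445 0.2147 0.198 ] rpy [ 3.137e+00  1.100e-02 -2.000e-03] d_mm [  4.5  10.8 -78. ] rows 3
[1.8, -3.7, 25.9, 0.09, 0.21, -0.04]
[1.7, -3.7, 26.0, 0.09, 0.21, -0.04]
[1.6, -3.6, 26.0, 0.09, 0.21, -0.04]
[[261 191]
 [107 191]] (array([0.6487, 0.2254, 0.12  ]), array([29.6, 30. ]), 1206) (array([0.4687, 0.1951, 0.006 ]), array([88.9, 90.6]), 4164)
```

Emit:
arm_command([
  [2,-5,8,0.2,0.3,0],
  [2,-6,18,0,0.3,0],
  [0,-1,20,0,0,0],
  [0,-1,18,0,0,0],
  [0,-1,12,0,0,0],
  [0,0,6,0,0,0],
  [0,0,0,0,0,0],
])

```text
clock: 11.0
position: [0.6508, 0.2233, 0.1118]
tool_rot: [3.14, -0.003, -0.01]
force: [-0.1, 0.3, 0.4]
grip_width: 0.0854
```

```bash
python3 plan.py .6489 .2254 .095 0 30
```

```text
t 11.0 p [0.6508 0.2233 0.1118] rpy [ 3.14e+00 -3.00e-03 -1.00e-02] d_mm [ -1.9   2.1 -16.8] rows 1
[-2.0, -2.1, 16.8, 0.09, -0.18, -0.57]
```

Emit:
arm_command([
  [-2,-2,8,0,-0.2,-0.5],
  [0,-1,6,0,0,0],
  [0,0,2,0,0,0],
  [0,0,0,0,0,0],
])

```text
clock: 11.4
position: [0.6495, 0.2266, 0.0961]
tool_rot: [3.141, -0.002, -0.001]
force: [0.5, -0.5, 0.5]
grip_width: 0.0855
```

```bash
python3 plan.py .6489 .2254 .095 0 30
```

```text
t 11.4 p [0.6495 0.2266 0.0961] rpy [ 3.141e+00 -2.000e-03 -1.000e-03] d_mm [-0.6 -1.2 -1.1] rows 1
[-0.6, 1.2, 1.1, 0.04, -0.09, -0.06]
```

Emit:
arm_command([
  [-0.5,1,1,0,0,0],
  [0,0,0,0,0,0],
  [0,0,0,0,0,0],
  [0,0,0,0,0,0],
  [0,0,0,0,0,0],
  [0,0,0,0,0,0],
  [0,0,0,0,0,0],
  [0,0,0,0,0,0],
], grip=30, grip_force=35)

```text
clock: 12.2
position: [0.6494, 0.2255, 0.0959]
tool_rot: [3.141, -0.003, -0.001]
force: [0.1, -0.6, -0.4]
grip_width: 0.0435
```

Emit:
arm_command([
  [0,0,0,0,0,0],
  [0,0,0,0,0,0],
  [0,0,-5,0,0,0],
  [0,0,-12,0,0,0],
  [0,0,-20,0,0,0],
  [0,0,-20,0,0,0],
  [0,0,-10,0,0,0],
  [0,0,0,0,0,0],
])

```text
clock: 13.0
position: [0.6491, 0.2258, 0.1684]
tool_rot: [-3.142, -0.003, -0.001]
force: [0.4, -0.4, -1.0]
grip_width: 0.0432
```

```bash
python3 plan.py .4648 -.0003 .16 0 30|head -2
```

```text
t 13.0 p [0.6491 0.2258 0.1684] rpy [-3.142e+00 -3.000e-03 -1.000e-03] d_mm [-184.3 -226.1   -8.4] rows 10
[-18.4, 22.6, 0.8, -0.0, -0.02, -0.01]
```

Emit:
arm_command([
  [-10,12,0,0,0,0],
  [-18,22,0,0,0,0],
  [-22,28,0,0,0,0],
  [-25,30,0,0,0,0],
  [-25,30,0,0,0,0],
  [-25,30,0,0,0,0],
  [-22,26,0,0,0,0],
  [-16,20,0,0,0,0],
])

```text
clock: 13.8
position: [0.4784, 0.0237, 0.1635]
tool_rot: [-3.14, 0.0, 0.003]
force: [0.0, -0.4, -1.3]
grip_width: 0.0433
```

Emit:
arm_command([
  [-9,12,0,0,0,0],
  [-4,6,0,0,0,0],
  [0,0,0,0,0,0],
  [0,0,0,0,0,0],
])

```text
clock: 14.2
position: [0.4642, 0.0034, 0.1631]
tool_rot: [-3.14, 0.001, 0.0]
force: [-0.3, 0.6, -1.8]
grip_width: 0.0435
```

```bash
python3 plan.py .4648 -.0003 .05 0 30|head -2
```

```text
t 14.2 p [0.4642 0.0034 0.1631] rpy [-3.14e+00  1.00e-03  0.00e+00] d_mm [   0.6   -3.7 -113.1] rows 4
[0.2, 1.0, 28.3, -0.02, 0.01, 0.01]
```

Emit:
arm_command([
  [0,3,12,0,0,0],
  [0,0,22,0,0,0],
  [0,0,25,0,0,0],
  [0,0,22,0,0,0],
  [0,0,14,0,0,0],
  [0,0,7,0,0,0],
  [0,0,0,0,0,0],
  [0,0,0,0,0,0],
])

```text
clock: 15.0
position: [0.467, 0.006, 0.0526]
tool_rot: [-3.137, 0.0, 0.008]
force: [-0.1, 0.5, -1.7]
grip_width: 0.0435
```

```bash
python3 plan.py .4648 -.0003 .038 0 30|head -2
```

```text
t 15.0 p [0.467  0.006  0.0526] rpy [-3.137  0.     0.008] d_mm [ -2.2  -6.3 -14.6] rows 1
[-2.2, 6.4, 14.6, -0.27, 0.03, 0.47]
```

Emit:
arm_command([
  [-2,5,2,-0.2,0,0.4],
  [0,1,4,0,0,0],
  [0,0,3,0,0,0],
  [0,0,2,0,0,0],
  [0,0,1,0,0,0],
  [0,0,0,0,0,0],
])

```text
clock: 15.6
position: [0.4661, -0.0008, 0.0414]
tool_rot: [-3.141, -0.003, -0.0]
force: [-0.0, 0.0, -1.3]
grip_width: 0.0433
```

```bash
python3 plan.py .4648 -.0003 .038 0 30|head -2
```

```text
t 15.6 p [ 0.4661 -0.0008  0.0414] rpy [-3.141e+00 -3.000e-03 -0.000e+00] d_mm [-1.3  0.5 -3.4] rows 1
[-1.4, -0.5, 3.4, -0.05, -0.18, -0.01]
```

Emit:
arm_command([
  [-1,0,1,0,0,0],
  [0,0,1,0,0,0],
  [0,0,1,0,0,0],
  [0,0,1,0,0,0],
  [0,0,1,0,0,0],
  [0,0,0,0,0,0],
])

```text
clock: 16.2
position: [0.4655, -0.0006, 0.0377]
tool_rot: [-3.141, -0.005, 0.0]
force: [-0.1, -1.4, -1.1]
grip_width: 0.0433
```

Emit:
arm_command([
  [0,0,1,0,0.2,0],
  [0,0,1,0,0,0],
  [0,0,0,0,0,0],
])

```text
clock: 16.5
position: [0.4656, -0.0006, 0.0378]
tool_rot: [3.14, -0.01, 0.0]
force: [0.1, 1.1, -1.2]
grip_width: 0.0431
```

Emit:
arm_command([
  [0,0,0,0,0,0],
  [0,0,0,0,0,0],
  [0,0,0,0,0,0],
  [0,0,0,0,0,0],
  [0,0,0,0,0,0],
  [0,0,-5,0,0,0],
  [0,0,-20,0,0,0],
  [0,0,-20,0,0,0],
], grip=100)

```text
clock: 17.3
position: [0.4639, -0.0002, 0.0821]
tool_rot: [3.14, -0.006, 0.001]
force: [-0.1, -0.1, 0.1]
grip_width: 0.0857
```

Emit:
arm_command([
  [0,0,-25,0,0,0],
  [0,0,-35,0,0,0],
  [0,0,-40,0,0,0],
  [0,0,-20,0,0,0],
  [0,0,0,0,0,0],
])

```text
clock: 17.8
position: [0.4628, 0.0002, 0.2103]
tool_rot: [3.141, -0.008, 0.002]
force: [0.0, -0.5, -1.1]
grip_width: 0.0853
```

```bash
python3 plan.py .65 .225 .2 0 30|head -2; python3 - <<'E'
from h import *
w=wrist();save(w,'w5.png')
t=bot.grab_frame("top");save(t,'top1.png');g=bot.grab_frame("scene")
for nm,f in (("w",w),("t",t),("s",g)):
  for c,p in (("red",(.649,.2255,.064)),("blue",(.655,-.206,.064)),("green",(.635,.01,.062)),("black",(.465,0,.062))):
    q=cv2.projectPoints(np.array([p]),cv2.Rodrigues(f['R'])[0],f['t'],K(f),np.array(f['D'],float))[0].ravel().astype(int)
    if 0<q[0]<512 and 0<q[1]<384: print(nm,c,q,blob(f,q.tolist(),25 if nm=="w" else 12,(20,110,30),(40,255,255),p[2]))
E
```

```text
t 17.8 p [4.628e-01 2.000e-04 2.103e-01] rpy [ 3.141e+00 -8.000e-03  2.000e-03] d_mm [187.2 224.8 -10.3] rows 10
[18.8, -22.4, 1.2, 0.01, -0.04, 0.01]
w blue [408 347] (array([ 0.6601, -0.2086,  0.064 ]), array([33.4, 36.8]), 453)
w green [422 174] (array([0.6346, 0.0103, 0.062 ]), array([28.3, 28.8]), 583)
w black [254 183] (array([ 0.4649, -0.0007,  0.062 ]), array([30.5, 30.9]), 720)
t red [170 155] (array([0.6499, 0.2239, 0.064 ]), array([42.7, 44.6]), 187)
t blue [324 149] (array([ 0.6576, -0.2059,  0.064 ]), array([40.5, 42.8]), 172)
t green [247 158] (array([0.6362, 0.01  , 0.062 ]), array([25.9, 28.3]), 74)
t black [252 219] None
s red [327 233] (array([0.6497, 0.2238, 0.064 ]), array([45.1, 45.3]), 220)
s blue [167 199] (array([ 0.658 , -0.2045,  0.064 ]), array([41.2, 42.6]), 157)
s green [246 211] (array([0.6352, 0.0103, 0.062 ]), array([26.5, 30.3]), 77)
s black [258 162] (array([ 0.4654, -0.0005,  0.062 ]), array([30.3, 31.7]), 69)
```

View pics/w5.png

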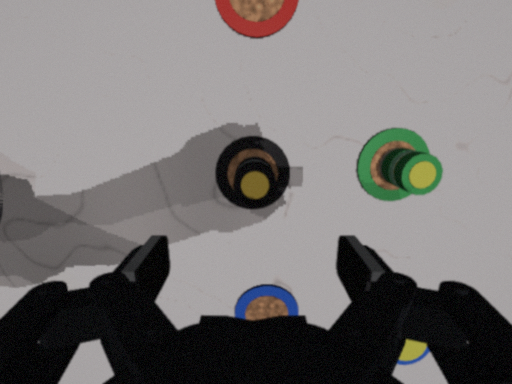

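Black stands upright on its coaster with its lid at (255,184), and green is still on its own. I'll take the red jar now.

Emit:
arm_command([
  [10,-12,0,0,0,0],
  [18,-22,0,0,0,0],
  [24,-28,0,0,0,0],
  [26,-32,0,0,0,0],
  [26,-32,0,0,0,0],
  [26,-30,0,0,0,0],
  [22,-26,0,0,0,0],
  [16,-20,0,0,0,0],
])

```text
clock: 18.75
position: [0.6325, 0.212, 0.1956]
tool_rot: [3.137, 0.011, -0.001]
force: [-0.7, -0.7, 0.0]
grip_width: 0.0857
```

Emit:
arm_command([
  [8,-8,0,0,0,0],
  [4,-4,0,0,0,0],
  [0,0,0,0,0,0],
  [0,0,0,0,0,0],
])

```text
clock: 19.15
position: [0.6437, 0.2307, 0.1889]
tool_rot: [3.136, 0.018, 0.004]
force: [0.5, -0.4, -0.2]
grip_width: 0.086
```

```bash
python3 plan.py .6498 .2238 .09 0 30|head -2; python3 -c "
from h import *
f=wrist()
q=cv2.projectPoints(np.array([[.6498,.2238,.064]]),cv2.Rodrigues(f['R'])[0],f['t'],K(f),np.array(f['D'],float))[0].reshape(-1,2).astype(int)
print(q,blob(f,q[0].tolist(),30,(20,110,30),(40,255,255),.064))
"
```

```text
t 19.15 p [0.6437 0.2307 0.1889] rpy [3.136 0.018 0.004] d_mm [  6.1  -6.9 -98.9] rows 4
[2.0, 1.6, 24.7, 0.08, 0.26, 0.06]
[[262 196]] (array([0.6496, 0.2242, 0.064 ]), array([42.8, 43.1]), 1634)
```

Emit:
arm_command([
  [4,4,10,0.2,0.5,0.2],
  [3,2,20,0.1,0.4,0],
  [0,0,22,0,0.1,0],
  [0,0,22,0,0,0],
  [0,0,12,0,0,0],
  [0,0,6,0,0,0],
  [0,0,0,0,0,0],
  [0,0,0,0,0,0],
])

```text
clock: 20.0
position: [0.652, 0.2177, 0.0936]
tool_rot: [3.141, -0.005, -0.006]
force: [-0.2, 0.1, -0.0]
grip_width: 0.0857
```

```bash
python3 plan.py .6497 .224 .036 0 30|head -2
```

```text
t 20.0 p [0.652  0.2177 0.0936] rpy [ 3.141 -0.005 -0.006] d_mm [ -2.3   6.3 -57.6] rows 2
[-1.3, -3.2, 28.8, 0.03, -0.15, -0.18]
```

Emit:
arm_command([
  [-2,-6,2,0,-0.3,-0.3],
  [0,0,6,0,0,0],
  [0,0,12,0,0,0],
  [0,0,14,0,0,0],
  [0,0,9,0,0,0],
  [0,0,4,0,0,0],
  [0,0,0,0,0,0],
])

```text
clock: 20.7
position: [0.6504, 0.2248, 0.0436]
tool_rot: [3.141, -0.001, -0.0]
force: [0.4, -0.0, 1.1]
grip_width: 0.0852
```

```bash
python3 plan.py .6497 .224 .036 0 30|head -2
```

```text
t 20.7 p [0.6504 0.2248 0.0436] rpy [ 3.141e+00 -1.000e-03 -0.000e+00] d_mm [-0.7 -0.8 -7.6] rows 1
[-0.7, 0.8, 7.6, 0.01, -0.07, -0.01]
```

Emit:
arm_command([
  [-0.5,1,4,0,0,0],
  [0,0,3,0,0,0],
  [0,0,0,0,0,0],
  [0,0,0,0,0,0],
])

```text
clock: 21.1
position: [0.6503, 0.2237, 0.0366]
tool_rot: [-3.141, -0.002, -0.001]
force: [-0.1, -0.7, 0.1]
grip_width: 0.0853
```

Emit:
arm_command([
  [0,0,0,0,0,0],
  [0,0,0,0,0,0],
  [0,0,0,0,0,0],
  [0,0,0,0,0,0],
  [0,0,0,0,0,0],
  [0,0,0,0,0,0],
  [0,0,0,0,0,0],
], grip=45, grip_force=45)

```text
clock: 21.8
position: [0.6506, 0.2237, 0.0373]
tool_rot: [-3.141, -0.003, -0.001]
force: [0.8, 0.0, -1.2]
grip_width: 0.0593
```

Emit:
arm_command([
  [0,0,-5,0,0,0],
  [0,0,-12,0,0,0],
  [0,0,-20,0,0,0],
  [0,0,-20,0,0,0],
  [0,0,-10,0,0,0],
  [0,0,0,0,0,0],
])

```text
clock: 22.4
position: [0.6502, 0.2238, 0.1095]
tool_rot: [-3.141, -0.003, -0.0]
force: [0.3, 0.9, -1.4]
grip_width: 0.0589
```

```bash
python3 plan.py .4687 .194 .1 0 30|head -2
```

```text
t 22.4 p [0.6502 0.2238 0.1095] rpy [-3.141e+00 -3.000e-03 -0.000e+00] d_mm [-181.5  -29.8   -9.5] rows 7
[-25.9, 4.3, 1.3, -0.0, -0.02, -0.0]
```

Emit:
arm_command([
  [-10,2,0,0,0,0],
  [-20,3,0,0,0,0],
  [-28,5,0,0,0,0],
  [-32,5,0,0,0,0],
  [-32,5,0,0,0,0],
  [-26,5,0,0,0,0],
  [-18,3,0,0,0,0],
  [-8,1,0,0,0,0],
])

```text
clock: 23.2
position: [0.4686, 0.1924, 0.1054]
tool_rot: [3.141, -0.0, -0.002]
force: [1.1, 0.7, -2.1]
grip_width: 0.059
```

Emit:
arm_command([
  [-4,0,0,0,0,0],
  [0,0,0,0,0,0],
  [0,0,0,0,0,0],
])

```text
clock: 23.5
position: [0.4652, 0.1928, 0.1052]
tool_rot: [3.142, -0.0, -0.001]
force: [-0.2, 0.2, -1.5]
grip_width: 0.059
```

```bash
python3 plan.py .4687 .194 .053 0 30|head -2
```

```text
t 23.5 p [0.4652 0.1928 0.1052] rpy [ 3.142e+00 -0.000e+00 -1.000e-03] d_mm [  3.5   1.2 -52.2] rows 2
[1.8, -0.6, 26.1, 0.0, -0.01, -0.04]
```

Emit:
arm_command([
  [3,-1,5,0,0,0],
  [0,0,12,0,0,0],
  [0,0,14,0,0,0],
  [0,0,10,0,0,0],
  [0,0,5,0,0,0],
  [0,0,0,0,0,0],
  [0,0,0,0,0,0],
])

```text
clock: 24.2
position: [0.4702, 0.1942, 0.0539]
tool_rot: [-3.141, 0.0, -0.003]
force: [0.1, -0.2, -1.2]
grip_width: 0.0593
```

```bash
python3 plan.py .4687 .194 .0433 0 30|head -2
```

```text
t 24.2 p [0.4702 0.1942 0.0539] rpy [-3.141e+00  0.000e+00 -3.000e-03] d_mm [ -1.5  -0.2 -10.6] rows 1
[-1.5, 0.2, 10.6, -0.02, 0.02, -0.14]
```

Emit:
arm_command([
  [-1,0,3,0,0,0],
  [0,0,3,0,0,0],
  [0,0,2,0,0,0],
  [0,0,1,0,0,0],
  [0,0,1,0,0,0],
  [0,0,1,0,0,0],
  [0,0,1,0,0,0],
  [0,0,0,0,0,0],
])

```text
clock: 25.0
position: [0.47, 0.1945, 0.0434]
tool_rot: [-3.141, -0.003, -0.003]
force: [0.6, 0.2, -1.7]
grip_width: 0.0597
```

Emit:
arm_command([
  [0,0,0.5,0,0,0],
  [0,0,0.5,0,0,0],
  [0,0,0,0,0,0],
])

```text
clock: 25.3
position: [0.4701, 0.1946, 0.0433]
tool_rot: [-3.141, -0.003, -0.003]
force: [-0.7, -0.2, -1.8]
grip_width: 0.059
```

Emit:
arm_command([
  [0,0,1,0,0,0],
  [0,0,0,0,0,0],
])

```text
clock: 25.5
position: [0.4702, 0.1947, 0.0434]
tool_rot: [-3.141, -0.004, -0.003]
force: [0.3, 0.2, -2.2]
grip_width: 0.0591
```

Emit:
arm_command([
  [0,0,0,0,0,0],
  [0,0,0,0,0,0],
  [0,0,0,0,0,0],
  [0,0,0,0,0,0],
  [0,0,0,0,0,0],
  [0,0,-5,0,0,0],
  [0,0,-20,0,0,0],
  [0,0,-20,0,0,0],
], grip=100)

```text
clock: 26.3
position: [0.4689, 0.1944, 0.0876]
tool_rot: [3.141, -0.0, -0.002]
force: [-0.2, -0.2, -0.0]
grip_width: 0.0851
```

Emit:
arm_command([
  [0,0,-25,0,0,0],
  [0,0,-35,0,0,0],
  [0,0,-40,0,0,0],
  [0,0,-20,0,0,0],
  [0,0,0,0,0,0],
])

```text
clock: 26.8
position: [0.4685, 0.1948, 0.216]
tool_rot: [-3.141, -0.002, -0.001]
force: [-0.4, 0.0, -1.4]
grip_width: 0.0853
```

```bash
python3 plan.py .6578 -.205 .2 0 40|head -2; python3 -c "
from h import *
f=wrist();save(f,'w6.png')
q=cv2.projectPoints(np.array([[.4687,.194,.070]]),cv2.Rodrigues(f['R'])[0],f['t'],K(f),np.array(f['D'],float))[0].reshape(-1,2).astype(int)
print(q,blob(f,q[0].tolist(),30,(20,110,30),(40,255,255),.070))
"
```

```text
t 26.8 p [0.4685 0.1948 0.216 ] rpy [-3.141e+00 -2.000e-03 -1.000e-03] d_mm [ 189.3 -399.8  -16. ] rows 12
[15.8, 33.3, 1.4, -0.0, -0.01, -0.01]
[[253 185]] (array([0.4694, 0.1952, 0.07  ]), array([42.3, 42.9]), 1416)
```

View pics/w6.png

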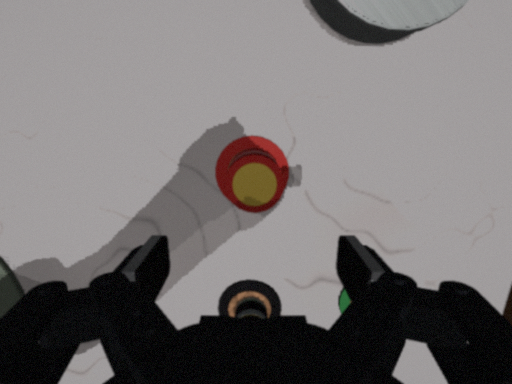

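Red is upright on its coaster with its lid at (255,185), about 1.5 mm off centre. Blue is last.

Emit:
arm_command([
  [8,18,0,0,0,0],
  [14,30,0,0,0,0],
  [19,40,0,0,0,0],
  [19,40,0,0,0,0],
  [19,40,0,0,0,0],
  [19,40,0,0,0,0],
  [19,40,0,0,0,0],
  [19,40,0,0,0,0],
])

```text
clock: 27.65
position: [0.6047, -0.0978, 0.2081]
tool_rot: [-3.14, 0.007, 0.011]
force: [0.1, 0.4, 0.2]
grip_width: 0.0856
```

Emit:
arm_command([
  [17,34,0,0,0,0],
  [14,28,0,0,0,0],
  [9,20,0,0,0,0],
  [4,10,0,0,0,0],
  [0,0,0,0,0,0],
  [0,0,0,0,0,0],
])

```text
clock: 28.25
position: [0.6487, -0.1986, 0.1992]
tool_rot: [-3.14, 0.017, 0.005]
force: [-0.2, 0.6, 0.1]
grip_width: 0.0855
```

```bash
python3 plan.py .6578 -.205 .09 0 30|head -2; python3 -c "
from h import *
f=wrist()
q=cv2.projectPoints(np.array([[.6578,-.205,.064]]),cv2.Rodrigues(f['R'])[0],f['t'],K(f),np.array(f['D'],float))[0].reshape(-1,2).astype(int)
print(q,blob(f,q[0].tolist(),40,(20,110,30),(40,255,255),.064))
"
```

```text
t 28.25 p [ 0.6487 -0.1986  0.1992] rpy [-3.14   0.017  0.005] d_mm [   9.1   -6.4 -109.2] rows 4
[2.7, 1.7, 27.3, -0.02, 0.25, 0.07]
[[265 193]] (array([ 0.6566, -0.2052,  0.064 ]), array([43. , 43.2]), 1527)
```

Emit:
arm_command([
  [5,4,12,0,0.5,0.2],
  [4,3,22,0,0.4,0],
  [0,0,22,0,0.1,0],
  [0,0,22,0,0,0],
  [0,0,16,0,0,0],
  [0,0,8,0,0,0],
  [0,0,0,0,0,0],
  [0,0,0,0,0,0],
])

```text
clock: 29.1
position: [0.6589, -0.1995, 0.0921]
tool_rot: [-3.139, -0.005, 0.009]
force: [0.2, 0.1, -0.2]
grip_width: 0.0854
```

```bash
python3 plan.py .657 -.2051 .037 0 30|head -2
```

```text
t 29.1 p [ 0.6589 -0.1995  0.0921] rpy [-3.139 -0.005  0.009] d_mm [ -1.9  -5.6 -55.1] rows 2
[-1.1, 2.9, 27.5, -0.07, -0.15, 0.25]
```

Emit:
arm_command([
  [-2,5.5,2,-0.1,-0.3,0.5],
  [0,0,6,0,0,0],
  [0,0,12,0,0,0],
  [0,0,14,0,0,0],
  [0,0,9,0,0,0],
  [0,0,4,0,0,0],
  [0,0,0,0,0,0],
])

```text
clock: 29.8
position: [0.6576, -0.2059, 0.0424]
tool_rot: [3.141, -0.002, -0.001]
force: [-0.3, 0.0, -0.3]
grip_width: 0.0851
```

```bash
python3 plan.py .657 -.2051 .037 0 30|head -2
```

```text
t 29.8 p [ 0.6576 -0.2059  0.0424] rpy [ 3.141e+00 -2.000e-03 -1.000e-03] d_mm [-0.6  0.8 -5.4] rows 1
[-0.6, -0.8, 5.4, 0.01, -0.09, -0.08]
```

Emit:
arm_command([
  [-0.5,-1,3,0,0,0],
  [0,0,2,0,0,0],
  [0,0,0,0,0,0],
  [0,0,0,0,0,0],
])

```text
clock: 30.2
position: [0.6575, -0.2047, 0.0376]
tool_rot: [3.141, -0.002, -0.001]
force: [-0.0, 0.4, -0.5]
grip_width: 0.0855
```

Emit:
arm_command([
  [0,0,0,0,0,0],
  [0,0,0,0,0,0],
  [0,0,0,0,0,0],
  [0,0,0,0,0,0],
  [0,0,0,0,0,0],
  [0,0,0,0,0,0],
  [0,0,0,0,0,0],
], grip=45, grip_force=45)

```text
clock: 30.9
position: [0.6578, -0.2048, 0.0384]
tool_rot: [3.141, -0.003, -0.001]
force: [0.3, -0.0, 0.3]
grip_width: 0.0589
```

Emit:
arm_command([
  [0,0,-5,0,0,0],
  [0,0,-12,0,0,0],
  [0,0,-20,0,0,0],
  [0,0,-20,0,0,0],
  [0,0,-10,0,0,0],
  [0,0,0,0,0,0],
])

```text
clock: 31.5
position: [0.657, -0.2047, 0.11]
tool_rot: [3.141, -0.003, -0.001]
force: [0.5, 0.1, -3.3]
grip_width: 0.0593
```

```bash
python3 plan.py .4843 -.1983 .1 0 30|head -2
```

```text
t 31.5 p [ 0.657  -0.2047  0.11  ] rpy [ 3.141e+00 -3.000e-03 -1.000e-03] d_mm [-172.7    6.4  -10. ] rows 6
[-28.8, -1.0, 1.6, 0.0, -0.02, -0.01]
```

Release height will be about 0.0443.

Emit:
arm_command([
  [-10,0,0,0,0,0],
  [-20,-1,0,0,0,0],
  [-28,-1,0,0,0,0],
  [-30,-1,0,0,0,0],
  [-30,-1,0,0,0,0],
  [-26,-1,0,0,0,0],
  [-16,-1,0,0,0,0],
  [-8,0,0,0,0,0],
])

```text
clock: 32.3
position: [0.4752, -0.1969, 0.1043]
tool_rot: [-3.139, 0.006, -0.001]
force: [-0.2, 0.4, -3.1]
grip_width: 0.0589
```

Emit:
arm_command([
  [0,0,0,0,0,0],
  [0,0,0,0,0,0],
  [0,0,0,0,0,0],
])

```text
clock: 32.6
position: [0.4751, -0.197, 0.1038]
tool_rot: [-3.139, 0.006, -0.002]
force: [-0.4, 0.2, -2.6]
grip_width: 0.0592
```

```bash
python3 plan.py .4843 -.1983 .054 0 30|head -2
```

```text
t 32.6 p [ 0.4751 -0.197   0.1038] rpy [-3.139e+00  6.000e-03 -2.000e-03] d_mm [  9.2  -1.3 -49.8] rows 2
[4.8, 0.7, 24.9, -0.08, 0.17, -0.05]
```

Emit:
arm_command([
  [5,1,3,-0.1,0.3,0],
  [4,0,10,0,0,0],
  [0,0,13,0,0,0],
  [0,0,11,0,0,0],
  [0,0,7,0,0,0],
  [0,0,2,0,0,0],
  [0,0,0,0,0,0],
  [0,0,0,0,0,0],
])

```text
clock: 33.4
position: [0.486, -0.197, 0.0519]
tool_rot: [-3.139, 0.001, -0.0]
force: [0.2, 0.5, -2.6]
grip_width: 0.0591
```

```bash
python3 plan.py .4843 -.1983 .0443 0 30|head -2
```

```text
t 33.4 p [ 0.486  -0.197   0.0519] rpy [-3.139e+00  1.000e-03 -0.000e+00] d_mm [-1.7 -1.3 -7.6] rows 1
[-1.7, 1.3, 7.6, -0.13, 0.07, -0.02]
```

Emit:
arm_command([
  [-1.5,1,2,-0.1,0,0],
  [0,0,2,0,0,0],
  [0,0,2,0,0,0],
  [0,0,1,0,0,0],
  [0,0,1,0,0,0],
  [0,0,0.5,0,0,0],
  [0,0,0,0,0,0],
])

```text
clock: 34.1
position: [0.485, -0.1987, 0.0444]
tool_rot: [3.141, -0.001, -0.001]
force: [0.3, -0.0, -3.0]
grip_width: 0.0591
```

Emit:
arm_command([
  [0,0,0.5,0,0,0],
  [0,0,0.5,0,0,0],
  [0,0,0,0,0,0],
])

```text
clock: 34.4
position: [0.4851, -0.1987, 0.0445]
tool_rot: [3.14, -0.001, -0.001]
force: [-0.3, 0.9, -2.6]
grip_width: 0.0593
```

Emit:
arm_command([
  [0,0,1,0,0,0],
  [0,0,0,0,0,0],
])

```text
clock: 34.6
position: [0.4853, -0.1988, 0.0445]
tool_rot: [3.139, -0.002, -0.001]
force: [-0.4, 1.1, -3.4]
grip_width: 0.0591
```

Emit:
arm_command([
  [0,0,0,0,0,0],
  [0,0,0,0,0,0],
  [0,0,0,0,0,0],
  [0,0,0,0,0,0],
  [0,0,0,0,0,0],
  [0,0,-5,0,0,0],
  [0,0,-20,0,0,0],
  [0,0,-20,0,0,0],
], grip=100)

```text
clock: 35.4
position: [0.4843, -0.1981, 0.0889]
tool_rot: [3.141, 0.002, -0.0]
force: [0.3, -0.5, -0.3]
grip_width: 0.0855
```

Emit:
arm_command([
  [0,0,-25,0,0,0],
  [0,0,-35,0,0,0],
  [0,0,-40,0,0,0],
  [0,0,-20,0,0,0],
  [0,0,0,0,0,0],
])

```text
clock: 35.9
position: [0.4846, -0.1977, 0.2173]
tool_rot: [3.14, -0.001, 0.0]
force: [0.2, 0.4, -0.9]
grip_width: 0.0855
```

```bash
python3 - <<'E'
from h import *
w=wrist()
t=bot.grab_frame("top");save(t,'top2.png');g=bot.grab_frame("scene");save(g,'scene2.png')
co=dict(red=(.4687,.194),blue=(.4843,-.1983),green=(.6348,.0101),black=(.4648,-.0003))
for nm,f in (("w",w),("t",t),("s",g)):
  for c,h in (("red",.07),("blue",.07),("green",.062),("black",.062)):
    p=(*co[c],h); q=cv2.projectPoints(np.array([p]),cv2.Rodrigues(f['R'])[0],f['t'],K(f),np.array(f['D'],float))[0].ravel().astype(int)
    b=blob(f,q.tolist(),25 if nm=="w" else 12,(20,90,30),(40,255,255),h) if 0<q[0]<512 and 0<q[1]<384 else None
    if b: print(nm,c,"off mm",((b[0][:2]-co[c])*1000).round(1),b[1])
t0=np.load("top0.npy",allow_pickle=True).item()
for nm,(u,v),r in (("dabba",(103,174),42),("cup",(402,190),25)):
    d=cv2.absdiff(t["color"],t0["color"])[v-r:v+r,u-r:u+r].max(2); print(nm,"changed px",(d>40).sum(),"of",d.size)
E
```

```text
w blue off mm [ 0.  -1.2] [43.2 43.7]
t red off mm [1.6 0.9] [42.3 45.3]
t blue off mm [ 0.4 12.6] [14.7 35.9]
t green off mm [ 1.4 -0.1] [25.9 28.3]
t black off mm [0.8 0.3] [31.3 33.8]
s red off mm [0.8 0.4] [43.7 44.5]
s blue off mm [ 1.3 -1.4] [41.2 43.6]
s green off mm [-0.3  0.6] [27.2 29.4]
s black off mm [1.6 0.3] [34.9 35.7]
dabba changed px 0 of 7056
cup changed px 519 of 2500
```

View pics/scene2.png

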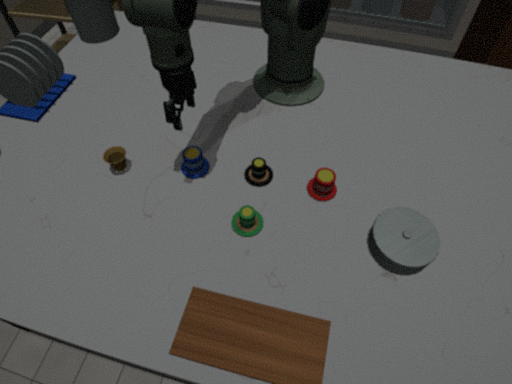

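All four jars stand upright on their own coasters: blue (193,160), black (259,170), red (323,185), green (247,218). The odd blue figure from the top camera comes from the gripper covering the lid. I'll check the cup once in the scene view, then hand in.

```bash
python3 - <<'E'
from h import *
a=cv2.imread("pics/scene0.png");b=cv2.imread("pics/scene2.png")
d=cv2.absdiff(a,b)[142:180,95:138].max(2);print("cup scene changed",(d>30).sum(),d.size)
s=bot.observe();print(s["clock"],s["position"])
if (d>30).sum()<60: print(bot.job_done())
E
```

```text
cup scene changed 0 1634
36.05 [ 0.48334876 -0.19736266  0.2140401 ]
the job is handed in; nothing more can be done
None
```

I moved the two upper jars first (green, then black), then red and blue, and set each one upright on the coaster of its own colour. The job was handed in at about 36 s.

- **Jar positions:** in the last checks every jar was within about 2 mm of its coaster's centre, against the 12 mm allowed. All were upright and released, and the gripper was well clear at a height of 0.21 m.
- **Dabba and cup:** neither moved. No pixels changed around the dabba in the top view or around the cup in the scene view.
- **Readings that disagreed:** both came from the top camera.
  - It put the blue lid 12.6 mm off because it saw only part of the lid, which I put down to the gripper hanging over it. The wrist and scene cameras put it 1–2 mm off.
  - It also showed changed pixels around the cup, probably from the arm or its shadow. The unchanged scene view contradicts any movement.

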